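# Hover a near-field probe over a shield can

## Task

Start the test of the circuit board that is mounted in the test nest: twist the spring-return start switch on the control box clockwise to its stop, then let go of it so that it springs back. After that, lift the handheld probe out of its tray, carry it over the row of upright boards in the rack and bring it, still upright, to just above the big rectangular metal can on the mounted board: hovering about 8 mm clear of the can, centred on it, its long sides parallel to the can's, and still. Never touch the nest or its board with anything and do not shift the rack, the bottle or the reel; your program finishes while the gripper is holding the probe there, so do not put it down or let it go.

Things in the scene. Friction and masses are not known exactly. Their poses are not given: they have to be found in the camera images.
- start_switch (a joint): rotary start switch on top of the control box, rad: 0 at rest, grows as it is turned clockwise seen from above, hard stop at 1.0. A spring turns it back to 0 when let go (0.05 N m at rest, 0.15 N m at the stop).
- start_grip (a point): the switch's grip bar: black, upright, 44 mm long (its x axis), 14 mm thick (its y axis), on a flat 48 mm bare-metal disc; z up. This point is on the vertical turning axis, 9 mm below the top of the bar and 27 mm above the top of the control box (82 mm above the table). Its axes turn with the switch.
- control_box: grey fixed box, 90 x 110 mm (x, y) and 55 mm high, with the black rotary switch in the middle of its top; two flush black caps on it do nothing. Origin: centre of its underside. Place and yaw vary.
- probe_mid (a point): loose handheld probe (about 160 g) standing upright in its tray: a flat black head at the bottom, 56 mm (x) x 36 mm (y) x 14 mm high, and on it an upright white handle block 38 mm (x) x 24 mm (y) reaching from 14 to 84 mm above the head's underside. This point is on its vertical axis, 42 mm above the underside; z up. Grasp the handle across its 24 mm thickness (y).
- probe_face (a point): centre of the flat underside of the probe's head, 42 mm below probe_mid; same axes. At the start it is 6 mm above the table.
- dock: fixed grey tray that the probe stands in: plate 110 x 85 mm, 6 mm thick, with a rim (70 x 50 mm outside, 62 x 42 mm inside, 14 mm above the table) loosely round the head. Origin: centre of its underside. It is on the left or on the right of the rack, the nest on the other side.
- nest: fixed grey test nest 180 x 140 mm (x, y) with a green 150 x 110 mm circuit board on top, board surface 32 mm above the table. Nothing on it is more than 56 mm above the table (two round capacitors; four corner pins 50 mm; connectors up to 46 mm). Origin: centre of its underside, z up.
- can_top (a point): centre of the flat top of the shield can, the biggest part on the mounted board: plain steel, 54 mm (x) x 34 mm (y), its top 40 mm above the table and 8 mm above the board; z up. It lies 20 mm along x and -12 mm along y from the nest's origin. Nothing higher than the can stands within 20 mm of its edges.
- rack: loose black rack (1 kg) with a row of eleven upright green boards, between the dock and the nest: 200 mm long (x), 100 mm wide (y), board tops 110 mm above the table. Origin: centre of its underside. Must stay where it is.
- bottle: loose white bottle, 50 mm diameter, 115 mm high; bystander. Origin: centre of its underside.
- reel: loose flat grey component tape reel, 90 mm diameter, 14 mm high; bystander. Origin: centre of its underside.
- probe: the whole probe described at probe_mid. Origin: centre of the underside of its head, as probe_face.
There are look-alikes about, which are no part of the job. Leave any orange look-alike of the probe alone.

How it is judged:
By the outcome, as a careful person would: the job done as asked, in the order asked, and still so for the second after the job is handed in, while the arm keeps its last pose, push and grip.
It also fails if it takes over 62 s, if anything falls off the work surface, if the arm or the gripper's body presses on something with over 40 N, if the wrist force passes 120 N, or if a joint passes its speed limit or range.

## Robot

A 7-joint arm with a two-finger parallel gripper is mounted at the origin on the work surface. World frame = base frame: x ahead of the robot, y to its left, z up, the work surface at z = 0. Lengths are in m, angles in rad, forces in N, time in s.
With the tool pointing down it reaches from about 0.4 to 0.85 m from the base axis. Payload 4.5 kg.
Tool frame: the origin (TCP) lies at the centre of the arm's flange, where the gripper is bolted on; the fingertips stand nose_length ahead of it and the grasp point (between the pads) lies 147 mm ahead of it (nose_length is the distance from the TCP to the fingertips, in m); z points along the fingers, y is the line along which they close (so a half turn about z gives the same grasp; the last joint's range is limited). The gripper opens to 88 mm and grips with 3 to 60 N. Pads are 18 mm wide; open, the fingers measure 123 mm over their backs; the gripper's body (75 mm by 187 mm) begins 45 mm behind the grasp point.
Start: joints at [1.189, 0.689, -0.195, 1.565, 0.157, 0.902, -0.215], TCP at [0.252, -0.572, 0.405] pointing down, gripper open.
Joint ranges: [-3.01, 3.01], [-0.46, 2.08], [-1.47, 1.51], [0.13, 2.56], [-1, 4.14], [0.04, 2.09], [-2.66, 2.66]. Speed limits (rad/s): [2.57, 2.57, 3.14, 3.14, 3.14, 3.14, 3.14].

## Interface

Orientations are given as a unit quaternion [x, y, z, w].
In Python, from plant import * gives the robot as it stands.
- The arm moves only by the tool play_rows, never from a script. Its argument "rows" is a list that holds one entry, the list of rows, each a list of 6 numbers: the shift along the tool's x, y, z normalised to -1 to 1, where 1 is 0.5 m, then the turn, a rotation vector about the tool's x, y, z normalised to -1 to 1, where 1 is 0.5 rad. A call has 1 to 20 rows; each row is the pose to reach, as a shift and turn from the pose commanded when the call began, along the tool's axes at that moment; what a row does not reach only later rows make up. A row lasts 1/12 s, in which the tool goes at most 41.7 mm and 7.16 degrees, less where a joint would pass 70% of its speed; a pose out of reach is approached as far as the arm can. A call with a number of a shift or a turn outside -1 to 1 is refused whole. A call with a gripper value outside its range is refused whole. "claw" is the closure, from 0 (fully open) to 1 (shut), set as the call begins (left out, the last holds). The fingers move at their own pace and stop on an object; "squeeze" is the grip in N (left out, the last holds). Time passes only in rows, so rows that repeat a pose let the fingers close. It gives the time, the measured TCP pose, the force, the opening and the grip force at its end, in the units of the state.
- get_state(): the state, without advancing time (a new reading comes with each control period).
- snapshot(name): name is "scene" or "top" or "wrist"; returns a dict with "pixels" (400x640x3 uint8, blue, green, red), "camera_matrix" (3x3 intrinsics, pixels), "world_to_cam" (4x4, takes a point from world to camera coordinates); the wrist camera has in their place "mount" (4x4, takes a point from camera to tool coordinates, whose origin is the TCP and whose axes are the flange's). Camera axes: x right, y down, z forward; pixel columns grow to the right and rows downward; lengths in m; the calibration is good to about 2 mm. A picture is of the moment at which its call begins: read the wrist's pose just before it. There is no depth.
- finish_job(): hands the job in; it is judged then, once.
The state is a dict: "clock": time; "q": joint angles; "qd": joint speeds; "joint_torque": joint torques, N m; "tool_pos": TCP position; "eef_rot": TCP orientation; "contact_force": force on the tool from outside, world axes, zero at the start; "moment": the same for the moment, N m; "opening": opening from 0.0 (shut) to 1.0 (fully open); "finger_force": force on a finger pad.
Only numpy, scipy, OpenCV 4.12 (cv2) and the standard library are available. Lean on these libraries where they do the work, as an engineer would, in place of code of your own. Each camera call takes 0.05 s, during which the arm holds its last target. There are 200 camera calls.

## Working session

There is one attempt and no reset: what is moved stays moved. The work goes in short steps, Python scripts to look and compute and a tool call to move; the robot and the scene stay as the last step left them, time stands still between calls to the robot, and variables do not carry over. Pictures are saved under pics/ and viewed, at most 10 in all, crops included, and the job is handed in when it is done.

Besides the shell and the picture viewer there is one more tool, called after "Call:" as name(argument=value, ...) on one line, values as JSON. play_rows: Moves the arm, as the interface text tells. Its arguments: {"type":"object","properties":{"rows":{"type":"array"},"claw":{"type":"number"},"squeeze":{"type":"number"}},"required":["rows"]}

```bash
ls; mkdir -p pics; python3 - <<'E'
from plant import *
import cv2,pickle
s=get_state();print(s)
d={}
for n in("scene","top"):
    d[n]=snapshot(n);cv2.imwrite(f"pics/{n}0.png",d[n]["pixels"]);print(d[n]["camera_matrix"],d[n]["world_to_cam"])
pickle.dump(d,open("d0.pkl","wb"))
E
```

```text
pics
{'clock': 0.0, 'q': array([ 1.18876317,  0.6899911 , -0.19452685,  1.56634789,  0.15732897,
        0.90250366, -0.21510838]), 'qd': array([ 0.0002768 , -0.00141119, -0.00105795,  0.00088034, -0.00102935,
       -0.00103079, -0.0006721 ]), 'joint_torque': array([-1.69299888e-04, -5.27553892e+01, -1.26667678e+00, -1.53426343e+01,
       -5.25800174e-02,  6.79525387e-03,  1.64595981e-04]), 'tool_pos': array([ 0.25231287, -0.57144529,  0.40390462]), 'eef_rot': array([ 9.78451904e-01,  2.06472786e-01, -2.63753783e-04, -8.88721052e-04]), 'contact_force': array([-0.26585163, -0.39209101,  0.37628248]), 'moment': array([ 0.03040013, -0.01247132, -0.00071037]), 'finger_force': 0.0, 'opening': 0.9997773010936448}
[[395.64627501   0.         318.71349025]
 [  0.         395.64627501 198.24496223]
 [  0.           0.           1.        ]] [[-0.75606293  0.65435256 -0.0138408   0.42816876]
 [ 0.49399958  0.55665778 -0.66790458 -0.26832091]
 [-0.42934049 -0.51181525 -0.7441182   1.38422589]
 [ 0.          0.          0.          1.        ]]
[[455.86880405   0.         314.47740087]
 [  0.         455.86880405 195.89599811]
 [  0.           0.           1.        ]] [[ 0.02611811 -0.99961949  0.0088725   0.02728827]
 [-0.99443031 -0.02688706 -0.10190902  0.61858279]
 [ 0.1021088  -0.00616141 -0.99475416  1.08933168]
 [ 0.          0.          0.          1.        ]]
```

View pics/top0.png

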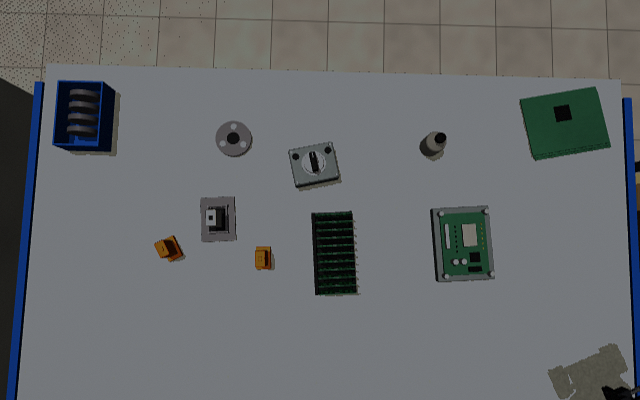

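View pics/scene0.png

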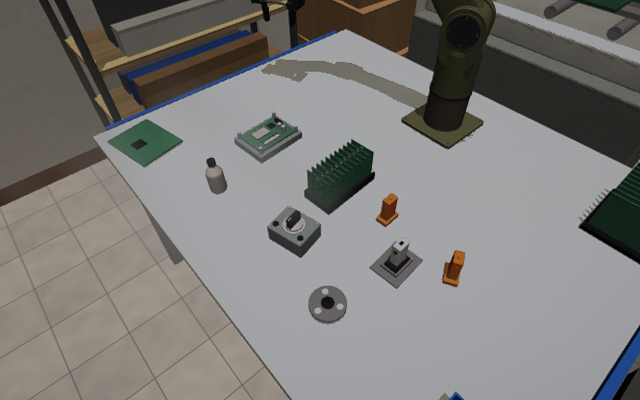

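Top view: the switch on the control box is at (314,161), the white probe in its tray at (217,218), and the rack at (335,253). The nest is at (463,244) with its can at (470,235), the bottle at (434,144) and the reel at (234,138). The probe look-alikes are orange, at (169,248) and (263,258). The bare green board at (565,123) is not in a nest. The white-handled one in the grey tray fits the description.

```bash
cat > h.py <<'E'
import numpy as np,cv2,pickle
from scipy.spatial.transform import Rotation as R
def cast(s,uv,z,state=None):
    K=np.array(s["camera_matrix"])
    if "world_to_cam" in s: T=np.linalg.inv(s["world_to_cam"])
    else:
        W=np.eye(4);W[:3,:3]=R.from_quat(state["eef_rot"]).as_matrix();W[:3,3]=state["tool_pos"];T=W@np.array(s["mount"])
    uv=np.atleast_2d(np.array(uv,float));r=np.c_[uv,np.ones(len(uv))]@np.linalg.inv(K).T@T[:3,:3].T
    return T[:3,3]+r*((z-T[2,3])/r[:,2])[:,None]
def tool(state,p):  # world vector -> tool axes
    return R.from_quat(state["eef_rot"]).inv().apply(p)
def rect(pts):
    (c,(w,h),a)=cv2.minAreaRect(np.float32(pts[:,:2]*1000))
    if w<h:w,h,a=h,w,a+90
    return np.round(c,1),np.round([w,h],1),round((a+90)%180-90,1)
E
python3 - <<'E'
from h import *
d=pickle.load(open("d0.pkl","rb"));s=d["top"]
for n,uv,z in[("switch",(314,161),.091),("box",(314,165),.055),("probe",(213,213),.09),("rack",(335,253),.11),("can",(470,235),.04),("nest",(463,244),.032),("bottle",(434,146),.05),("reel",(234,138),.014),("or1",(169,248),.05),("or2",(263,258),.05)]:
    print(n,cast(s,uv,z).round(3))
I=s["pixels"]
m=np.hstack([cv2.resize(I[y-45:y+45,x-40:x+40],(260,292),interpolation=cv2.INTER_CUBIC) for x,y in((314,165),(217,218),(463,244))])
cv2.imwrite("pics/crop.png",np.clip(m*1.8,0,255).astype(np.uint8))
E
```

```text
switch [[0.694 0.047 0.091]]
box [[0.69  0.047 0.055]]
probe [[0.565 0.278 0.09 ]]
rack [[ 0.481 -0.005  0.11 ]]
can [[ 0.532 -0.336  0.04 ]]
nest [[ 0.51  -0.321  0.032]]
bottle [[ 0.747 -0.246  0.05 ]]
reel [[0.761 0.251 0.014]]
or1 [[0.482 0.387 0.05 ]]
or2 [[0.464 0.163 0.05 ]]
```

View pics/crop.png

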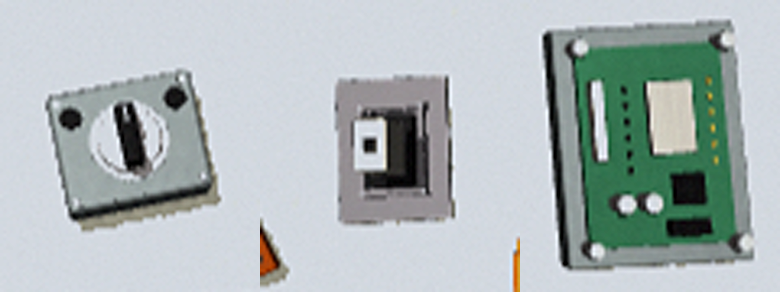

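The crop confirms the three targets. The bar on the disc sits in the middle of the box, the white handle stands in the rimmed grey tray, and the plain steel rectangle is the biggest part on the nest's board.

```bash
python3 - <<'E'
from plant import *
import plant
from h import *
print([n for n in dir(plant) if n[0]!='_'], getattr(plant,'nose_length',None))
st=get_state();w=snapshot("wrist");print(w["mount"].round(3),w["camera_matrix"][0])
print(tool(st,np.array([.694,.047,.405])-st["tool_pos"])/.5, tool(st,np.array([1,0,0])))
E
```

```text
['Unreachable', 'finish_job', 'get_state', 'nose_length', 'snapshot'] 0.166
[[ 0.001 -0.965 -0.263  0.069]
 [ 1.     0.001  0.001  0.   ]
 [-0.    -0.263  0.965  0.02 ]
 [ 0.     0.     0.     1.   ]] [348.70419591   0.         320.00458099]
[ 1.30780522e+00 -7.74789387e-01 -9.09426427e-04] [ 9.14786786e-01  4.03936357e-01 -7.44758142e-04]
```

Call:
play_rows(rows=[[[0.65,-0.39,0,0,0,0],[0.65,-0.39,0,0,0,0],[0.65,-0.39,0,0,0,0],[0.65,-0.39,0,0,0,0],[0.65,-0.39,0,0,0,0],[0.65,-0.39,0,0,0,0],[0.65,-0.39,0,0,0,0],[0.65,-0.39,0,0,0,0],[0.65,-0.39,0,0,0,0]]], claw=0)

```text
clock: 0.9
tool_pos: [0.4694, -0.2635, 0.4047]
eef_rot: [0.978, 0.206, -0.0, -0.0]
contact_force: [0.5, 0.1, -0.7]
opening: 1.0
finger_force: 0.0
```

Call:
play_rows(rows=[[[0.65,-0.39,0,0,0,0.6],[0.65,-0.39,0,0,0,0.6],[0.65,-0.39,0,0,0,0.6],[0.65,-0.39,0,0,0,0.6],[0.65,-0.39,0,0,0,0.6],[0.65,-0.39,0,0,0,0.6],[0.65,-0.39,0,0,0,0.6],[0.65,-0.39,0,0,0,0.6],[0.65,-0.39,0,0,0,0.6],[0.65,-0.39,0,0,0,0.6],[0.65,-0.39,0,0,0,0.6],[0.65,-0.39,0,0,0,0.6]]])

```text
clock: 1.9
tool_pos: [0.6869, 0.0439, 0.404]
eef_rot: [0.998, 0.058, -0.001, 0.001]
contact_force: [0.3, -0.5, -1.3]
opening: 1.003
finger_force: 0.0
```

```bash
python3 - <<'E'
from plant import *
from h import *
st=get_state();w=snapshot("wrist");print(st["clock"],st["q"].round(2),st["qd"].round(2),st["tool_pos"].round(4),tool(st,np.array([1,0,0])).round(3))
pickle.dump((st,w),open("d1.pkl","wb"));cv2.imwrite("pics/w1.png",np.clip(w["pixels"]*1.5,0,255).astype(np.uint8))
E
```

```text
1.9 [-0.12  0.78 -0.02  1.36  0.02  1.01 -1.6 ] [ 0.03 -0.02  0.03  0.02  0.   -0.    0.  ] [0.6869 0.0439 0.404 ] [ 0.993  0.116 -0.002]
```

View pics/w1.png

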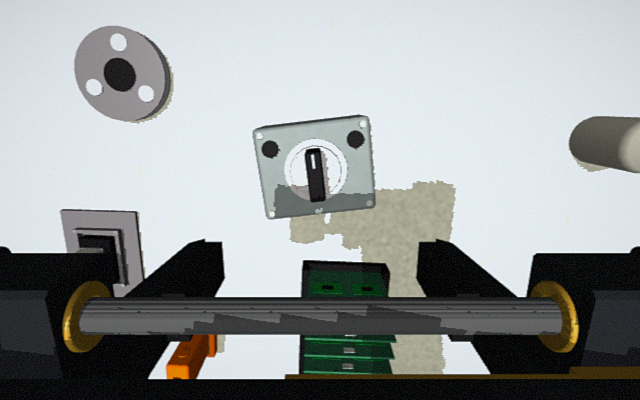

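The wrist view shows the switch bar at (316,175) on its disc, with the box top corners at about (257,133), (370,116), (375,208) and (268,217).

```bash
python3 - <<'E'
from h import *
st,w=pickle.load(open("d1.pkl","rb"));I=w["pixels"]
c=cast(w,[(254,129),(369,115),(375,207),(268,218)],.055,st);print(c.round(4),c.mean(0),rect(c))
g=I.max(2);m=np.zeros_like(g);m[140:206,298:332]=(g[140:206,298:332]<35)
n,l,s_,_=cv2.connectedComponentsWithStats(m);k=1+s_[1:,4].argmax();print(s_[k])
ys,xs=np.where(l==k);P=np.c_[xs,ys]
print(rect(cast(w,P,.091,st)),rect(cast(w,P,.075,st)))
E
```

```text
[[ 0.7273  0.1097  0.055 ]
 [ 0.7522  0.0059  0.055 ]
 [ 0.6661 -0.0135  0.055 ]
 [ 0.6425  0.0901  0.055 ]] [0.69703705 0.04803394 0.055     ] (array([697.3,  48.1]), array([106.8,  88.3]), -77.2)
[305 149  20  53 724]
(array([697.6,  49. ]), array([45.8, 13.3]), 12.7) (array([694.4,  48.9]), array([48.2, 14. ]), 12.7)
```

Call:
play_rows(rows=[[[0,0,0,0,0,-1],[0,0,0,0,0,-1],[0,0,0,0,0,-1],[0,0,0,0,0,-1]]])

```text
clock: 2.28
tool_pos: [0.6866, 0.0415, 0.405]
eef_rot: [0.953, 0.304, -0.001, 0.001]
contact_force: [-0.1, -0.2, 0.2]
opening: 1.0
finger_force: 0.0
```

Call:
play_rows(rows=[[[0,0,0,0,0,-1],[0,0,0,0,0,-1],[0,0,0,0,0,-1],[0,0,0,0,0,-1]]])

```text
clock: 2.62
tool_pos: [0.6866, 0.0414, 0.4049]
eef_rot: [0.848, 0.531, -0.001, 0.001]
contact_force: [1.3, -0.0, 0.2]
opening: 1.001
finger_force: 0.0
```

Call:
play_rows(rows=[[[0,0,0,0,0,-1],[0,0,0,0,0,-1],[0,0,0,0,0,-1],[0,0,0,0,0,-1]]])

```text
clock: 2.95
tool_pos: [0.6866, 0.0414, 0.4049]
eef_rot: [0.69, 0.724, -0.001, 0.001]
contact_force: [-1.0, -0.4, -0.2]
opening: 1.002
finger_force: 0.0
```

Call:
play_rows(rows=[[[0,0,0,0,0,-1],[0,0,0,0,0,-1],[0,0,0,0,0,-1],[0,0,0,0,0,-1]]])

```text
clock: 3.28
tool_pos: [0.6866, 0.0414, 0.4048]
eef_rot: [0.489, 0.872, -0.001, 0.0]
contact_force: [-0.1, 1.0, 0.4]
opening: 1.005
finger_force: 0.0
```

Call:
play_rows(rows=[[[0,0,0,0,0,-1],[0,0,0,0,0,-1],[0,0,0,0,0,-1],[0,0,0,0,0,-1]]])

```text
clock: 3.62
tool_pos: [0.6867, 0.0414, 0.4048]
eef_rot: [0.258, 0.966, -0.001, 0.0]
contact_force: [0.6, -0.6, -0.4]
opening: 0.999
finger_force: 0.0
```

Call:
play_rows(rows=[[[0,0,0,0,0,-1],[0,0,0,0,0,-1],[0,0,0,0,0,-1],[0,0,0,0,0,-1],[0,0,0,0,0,-1]]])

```text
clock: 4.03
tool_pos: [0.6868, 0.0414, 0.4044]
eef_rot: [0.013, 1.0, -0.001, -0.0]
contact_force: [0.4, 0.8, -0.2]
opening: 1.003
finger_force: 0.0
```

Switch axis is at (0.697, 0.0485) and the bar yaw is 12.7°. The box centre agrees and the sizes fit. I'll align, descend and grip.

Call:
play_rows(rows=[[[-0.02,0.015,0,0,0,-0.5],[-0.02,0.015,0.05,0,0,-0.5],[-0.02,0.015,0.1,0,0,-0.5],[-0.02,0.015,0.15,0,0,-0.5],[-0.02,0.015,0.2,0,0,-0.5],[-0.02,0.015,0.25,0,0,-0.5],[-0.02,0.015,0.3,0,0,-0.5],[-0.02,0.015,0.33,0,0,-0.5],[-0.02,0.015,0.35,0,0,-0.5],[-0.02,0.015,0.35,0,0,-0.5],[-0.02,0.015,0.35,0,0,-0.5]]])

```text
clock: 4.95
tool_pos: [0.6976, 0.0512, 0.2303]
eef_rot: [-0.111, 0.994, -0.0, 0.0]
contact_force: [0.7, -0.0, 0.1]
opening: 0.999
finger_force: 0.0
```

Call:
play_rows(rows=[[[0,0,0,0,0,0],[0,0,0,0,0,0],[0,0,0,0,0,0],[0,0,0,0,0,0],[0,0,0,0,0,0],[0,0,0,0,0,0],[0,0,0,0,0,0],[0,0,0,0,0,0],[0,0,0,0,0,0],[0,0,0,0,0,0],[0,0,0,0,0,0],[0,0,0,0,0,0]]], claw=1, squeeze=25)

```text
clock: 5.95
tool_pos: [0.6978, 0.0502, 0.2297]
eef_rot: [-0.111, 0.994, -0.001, 0.0]
contact_force: [0.6, -3.4, 1.2]
opening: 0.155
finger_force: 25.0
```

```bash
python3 - <<'E'
from plant import *
s=get_state()
for k in("clock","q","tool_pos","eef_rot","contact_force","moment","opening","finger_force"):print(k,s[k])
E
```

```text
clock 5.95
q [ 0.21127607  1.10137805 -0.75920499  1.41174325  0.8437404   0.96934576
  1.03335682]
tool_pos [0.69775136 0.05022288 0.22965285]
eef_rot [-1.11439633e-01  9.93770281e-01 -1.35415625e-03  6.09090516e-05]
contact_force [ 0.5712482  -3.42558239  1.16783277]
moment [-0.53331835 -0.29414529  0.03858136]
opening 0.155083361447751
finger_force 25.000050163362175
```

Call:
play_rows(rows=[[[0,0,0,0,0,0.2],[0,0,0,0,0,0.4],[0,0,0,0,0,0.6],[0,0,0,0,0,0.8],[0,0,0,0,0,1]]])

```text
clock: 6.37
tool_pos: [0.6978, 0.0491, 0.2297]
eef_rot: [0.141, 0.99, -0.002, 0.0]
contact_force: [0.5, -5.7, 1.5]
opening: 0.155
finger_force: 25.0
```

Call:
play_rows(rows=[[[0,0,0,0,0,0.2],[0,0,0,0,0,0.4],[0,0,0,0,0,0.6],[0,0,0,0,0,0.8],[0,0,0,0,0,0.9],[0,0,0,0,0,0.9],[0,0,0,0,0,0.9]]])

```text
clock: 6.95
tool_pos: [0.6974, 0.0482, 0.2296]
eef_rot: [0.356, 0.935, -0.003, 0.001]
contact_force: [-1.2, -6.4, 2.4]
opening: 0.158
finger_force: 25.0
```

```bash
python3 - <<'E'
from plant import *
s=get_state()
for k in("clock","q","tool_pos","eef_rot","contact_force","moment","opening","finger_force"):print(k,s[k])
E
```

```text
clock 6.95
q [ 0.12476528  1.04884899 -0.54865688  1.41830069  0.647896    0.86114019
  0.21278162]
tool_pos [0.69736654 0.04823535 0.22963032]
eef_rot [ 3.55829492e-01  9.34544655e-01 -3.35512122e-03  6.34595219e-04]
contact_force [-1.15785952 -6.3907968   2.39571901]
moment [-1.32159712  0.09604699  0.16886163]
opening 0.15755944706948938
finger_force 25.00036030076444
```

Call:
play_rows(rows=[[[0,0,0,0,0,0.04],[0,0,0,0,0,0.08],[0,0,0,0,0,0.12],[0,0,0,0,0,0.16],[0,0,0,0,0,0.16],[0,0,0,0,0,0.16]]])

```text
clock: 7.45
tool_pos: [0.6973, 0.0482, 0.2296]
eef_rot: [0.392, 0.92, -0.003, 0.001]
contact_force: [-1.2, -7.5, 3.0]
opening: 0.159
finger_force: 25.0
```

```bash
python3 - <<'E'
from plant import *
from h import *
s=get_state()
for k in("tool_pos","contact_force","moment","opening"):print(k,s[k])
x=R.from_quat(s["eef_rot"]).apply([1,0,0]);print("turn",np.radians(192.7)-np.arctan2(x[1],x[0]))
E
```

```text
tool_pos [0.6972747  0.04816027 0.22961746]
contact_force [-1.15175946 -7.52954386  3.04256402]
moment [-1.38554357  0.1528447   0.46539568]
opening 0.1591560819988697
turn 1.0280466780028714
```

Moment about z jumped from 0.17 to 0.47 N m and the turn reads 1.03 rad, so the switch is on its stop. Next I let go, rise and head for the probe.

Call:
play_rows(rows=[[[0,0,0,0,0,0.16],[0,0,0,0,0,0.16],[0,0,0,0,0,0.16],[0,0,0,0,0,0.16],[0,0,0,0,0,0.16],[0,0,0,0,0,0.16],[0,0,0,0,0,0.16],[0,0,0,0,0,0.16],[0,0,0,0,0,0.16],[0,0,0,0,0,0.16],[0,0,0,0,0,0.16],[0,0,0,0,0,0.16]]], claw=0)

```text
clock: 8.45
tool_pos: [0.6973, 0.0518, 0.2297]
eef_rot: [0.428, 0.904, 0.0, -0.0]
contact_force: [0.5, 0.2, -0.1]
opening: 0.999
finger_force: 0.0
```

Call:
play_rows(rows=[[[0,0,-0.03,0,0,0],[0,0,-0.08,0,0,0],[0,0,-0.15,0,0,0],[0,0,-0.2,0,0,0],[0,0,-0.25,0,0,0],[0,0,-0.3,0,0,0],[0,0,-0.35,0,0,0],[0,0,-0.35,0,0,0]]])

```text
clock: 9.12
tool_pos: [0.6985, 0.0524, 0.4121]
eef_rot: [0.429, 0.903, 0.004, 0.004]
contact_force: [0.5, 0.9, 0.7]
opening: 1.001
finger_force: 0.0
```

```bash
python3 - <<'E'
from plant import *
from h import *
s=get_state();print(s["tool_pos"],s["opening"],s["q"].round(2))
print(tool(s,np.array([.565,.278,.405])-s["tool_pos"])/.5)
t=snapshot("top");I=t["pixels"]
pickle.dump(t,open("d2.pkl","wb"));w=snapshot("wrist")["pixels"]
cv2.imwrite("pics/a.png",np.clip(np.hstack([cv2.resize(I[100:300,180:520],(400,235)),cv2.resize(w,(376,235))])*1.6,0,255).astype(np.uint8))
E
```

```text
[0.69851721 0.05244779 0.41210952] 1.0012107125404903 [ 0.14  0.84 -0.6   1.29  0.48  1.14  0.18]
[0.51839197 0.07818763 0.01269743]
```

View pics/a.png

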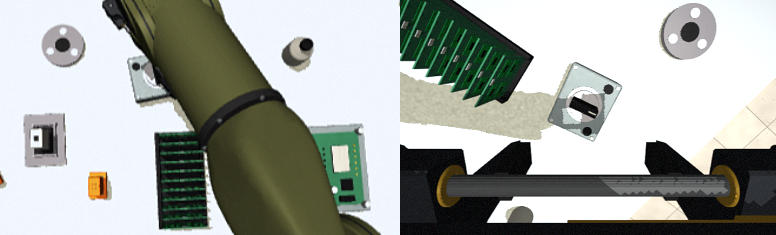

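The wrist crop shows the bar at (583,105) parallel to the box's 90 mm side again, so the switch has sprung back. Next is the probe.

Call:
play_rows(rows=[[[0.52,0.08,0,0,0,-1],[0.52,0.08,0,0,0,-1],[0.52,0.08,0,0,0,-1],[0.52,0.08,0,0,0,-1],[0.52,0.08,0,0,0,-1],[0.52,0.08,0,0,0,-1],[0.52,0.08,0,0,0,-1],[0.52,0.08,0,0,0,-1]]])

```text
clock: 9.88
tool_pos: [0.5603, 0.2829, 0.4045]
eef_rot: [0.187, 0.982, 0.001, -0.002]
contact_force: [-0.5, 0.5, -0.3]
opening: 1.001
finger_force: 0.0
```

Call:
play_rows(rows=[[[0,0,0,0,0,-0.7],[0,0,0,0,0,-0.7],[0,0,0,0,0,-0.7],[0,0,0,0,0,-0.7],[0,0,0,0,0,-0.7]]])

```text
clock: 10.3
tool_pos: [0.5647, 0.2766, 0.4038]
eef_rot: [0.02, 1.0, -0.001, -0.001]
contact_force: [-0.6, -0.3, 0.4]
opening: 1.004
finger_force: 0.0
```

```bash
python3 - <<'E'
from plant import *
from h import *
st=get_state();w=snapshot("wrist");print(st["clock"],st["q"].round(2),st["tool_pos"].round(4),tool(st,np.array([1,0,0])).round(3))
pickle.dump((st,w),open("d3.pkl","wb"));cv2.imwrite("pics/w3.png",np.clip(w["pixels"]*1.5,0,255).astype(np.uint8))
E
```

```text
10.3 [-0.11  0.8  -0.8   1.54  0.62  1.08  0.46] [0.5647 0.2766 0.4038] [-0.999  0.041 -0.001]
```

View pics/w3.png

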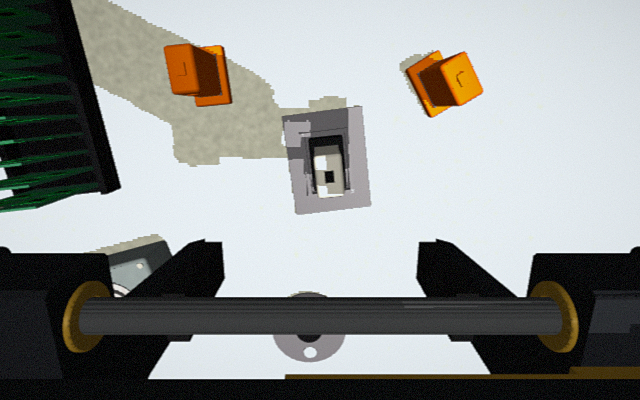

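The wrist view shows the white handle top at (329,177) with its black square. The tray plate corners are at about (283,117), (361,106), (371,205) and (297,214).

```bash
python3 - <<'E'
from h import *
st,w=pickle.load(open("d3.pkl","rb"));I=w["pixels"]
c=cast(w,[(283,117),(361,106),(371,205),(297,214)],.006,st);print(rect(c),c.mean(0))
print("sq",cast(w,(329.5,177),.09,st))
cv2.imwrite("pics/c3.png",cv2.resize(np.clip(I[100:220,275:380]*1.5,0,255).astype(np.uint8),(525,600),interpolation=cv2.INTER_CUBIC))
E
```

```text
(array([557.5, 284.9]), array([108.6,  84.2]), 5.5) [0.55730475 0.28527951 0.006     ]
sq [[0.55692404 0.28479622 0.09      ]]
```

View pics/c3.png

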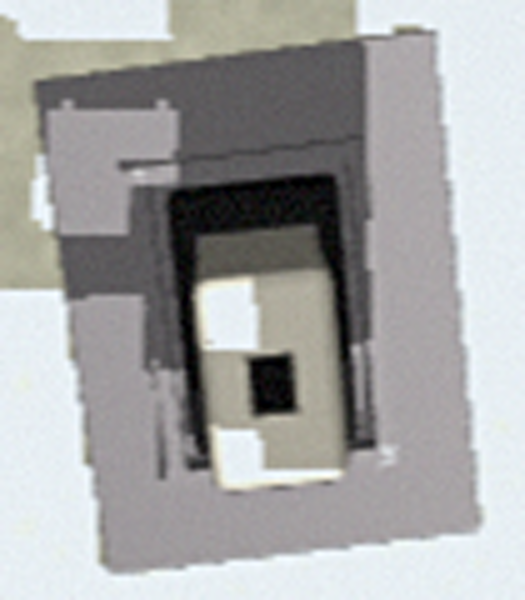

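Probe is at (0.557, 0.285); the tray centre and the handle-top square agree. Handle yaw is about 4°. I'll descend and grip.

Call:
play_rows(rows=[[[0.016,0.016,0,0,0,-0.22],[0.016,0.016,0.05,0,0,-0.22],[0.016,0.016,0.11,0,0,-0.22],[0.016,0.016,0.17,0,0,-0.22],[0.016,0.016,0.23,0,0,-0.22],[0.016,0.016,0.29,0,0,-0.22],[0.016,0.016,0.34,0,0,-0.22],[0.016,0.016,0.37,0,0,-0.22],[0.016,0.016,0.39,0,0,-0.22],[0.016,0.016,0.39,0,0,-0.22],[0.016,0.016,0.39,0,0,-0.22]]])

```text
clock: 11.27
tool_pos: [0.5565, 0.2867, 0.2103]
eef_rot: [-0.037, 0.999, 0.0, 0.0]
contact_force: [1.1, -0.4, 0.2]
opening: 0.999
finger_force: 0.0
```

Call:
play_rows(rows=[[[0,0,0,0,0,0],[0,0,0,0,0,0],[0,0,0,0,0,0],[0,0,0,0,0,0],[0,0,0,0,0,0],[0,0,0,0,0,0],[0,0,0,0,0,0],[0,0,0,0,0,0],[0,0,0,0,0,0],[0,0,0,0,0,0],[0,0,0,0,0,0],[0,0,0,0,0,0]]], claw=1, squeeze=30)

```text
clock: 12.27
tool_pos: [0.5562, 0.2863, 0.2096]
eef_rot: [-0.037, 0.999, -0.0, -0.0]
contact_force: [0.1, -1.5, -0.3]
opening: 0.269
finger_force: 30.0
```

Call:
play_rows(rows=[[[0,0,-0.01,0,0,0],[0,0,-0.03,0,0,0],[0,0,-0.06,0,0,0],[0,0,-0.11,0,0,0],[0,0,-0.17,0,0,0],[0,0,-0.23,0,0,0],[0,0,-0.29,0,0,0],[0,0,-0.34,0,0,0],[0,0,-0.38,0,0,0],[0,0,-0.4,0,0,0],[0,0,-0.4,0,0,0]]])

```text
clock: 13.18
tool_pos: [0.5562, 0.2872, 0.4133]
eef_rot: [-0.037, 0.999, 0.002, 0.002]
contact_force: [-0.2, -0.4, -1.4]
opening: 0.269
finger_force: 30.0
```

```bash
python3 - <<'E'
from plant import *
from h import *
s=get_state();print(s["clock"],s["tool_pos"],s["eef_rot"],s["contact_force"],s["opening"]*88,s["q"].round(2))
a=pickle.load(open("d0.pkl","rb"))["top"];I=a["pixels"]
# nest measurements from the first top view
h=cv2.cvtColor(I,cv2.COLOR_BGR2HSV)
g=((h[...,0]>60)&(h[...,0]<95)&(h[...,1]>90)).astype(np.uint8);g[:,:425]=0;g[:,500:]=0;g[:200]=0;g[290:]=0
c=max(cv2.findContours(g,0,2)[0],key=cv2.contourArea)[:,0];print("board",rect(cast(a,c,.032)))
b=(I.min(2)>105).astype(np.uint8);m=np.zeros_like(b);m[217:253,458:484]=b[217:253,458:484]
for c in cv2.findContours(m,0,2)[0]:
    if cv2.contourArea(c)>80:print("can",cv2.boundingRect(c),rect(cast(a,c[:,0],.04)))
print(I[235,470],I[235,455],tool(s,np.array([.532,-.336,.4])-s["tool_pos"])/.5)
E
```

```text
13.1833 [0.55619404 0.28723779 0.41326926] [-0.0371754   0.99930469  0.00160578  0.0023549 ] [-0.1639622  -0.43040277 -1.365867  ] 23.69779483632893 [-0.12  0.79 -0.84  1.54  0.64  1.1   0.54]
board (array([ 511.4, -323.3]), array([149.3, 110.8]), 4.7)
can (462, 225, 15, 21) (array([ 532.2, -334.2]), array([49.1, 32.1]), 4.7)
[105 113 116] [25 37 15] [ 0.14098446 -1.23950883  0.02209753]
```

The probe is held: 23.7 mm opening and about 1.4 N of extra weight. The can is at (0.532, −0.334) with yaw 4.7°. Measured directly and from the board outline, the two agree. Carry it over the rack, stopping 6 cm short for a close look.

Call:
play_rows(rows=[[[0.002,-0.04,0,0,0,0],[0.004,-0.11,0,0,0,0],[0.005,-0.18,0,0,0,0],[0.006,-0.25,0,0,0,0],[0.008,-0.32,0,0,0,0],[0.01,-0.39,0,0,0,0],[0.012,-0.46,0,0,0,0],[0.013,-0.53,0,0,0,0],[0.013,-0.6,0,0,0,0],[0.013,-0.62,0,0,0,0]]])

```text
clock: 14.02
tool_pos: [0.5725, -0.0303, 0.4075]
eef_rot: [-0.033, 0.999, -0.003, -0.002]
contact_force: [0.2, -1.7, -2.0]
opening: 0.271
finger_force: 30.0
```

Call:
play_rows(rows=[[[0.002,-0.06,0,0,0,0],[0.004,-0.13,0,0,0,0],[0.005,-0.2,0,0,0,0],[0.006,-0.27,0,0,0,0],[0.008,-0.34,0,0,0,0],[0.01,-0.41,0,0,0,0],[0.012,-0.48,0,0,0,0],[0.013,-0.54,0,0,0,0],[0.013,-0.59,0,0,0,0],[0.013,-0.62,0,0,0,0],[0.013,-0.62,0,0,0,0],[0.013,-0.62,0,0,0,0],[0.013,-0.62,0,0,0,0]]])

```text
clock: 15.1
tool_pos: [0.5893, -0.3307, 0.4092]
eef_rot: [-0.038, 0.999, 0.001, -0.0]
contact_force: [0.8, 0.7, -0.9]
opening: 0.265
finger_force: 30.0
```

```bash
python3 - <<'E'
from plant import *
from h import *
st=get_state();w=snapshot("wrist");print(st["clock"],st["q"].round(2),st["tool_pos"].round(4),tool(st,np.array([1,0,0])).round(4),st["opening"]*88)
pickle.dump((st,w),open("d4.pkl","wb"));cv2.imwrite("pics/w4.png",np.clip(w["pixels"]*1.3,0,255).astype(np.uint8))
E
```

```text
15.1 [ 0.85  0.88 -0.89  1.37  0.69  1.22  1.55] [ 0.5893 -0.3307  0.4092] [-9.97e-01 -7.69e-02 -8.00e-04] 23.359545772104674
```

View pics/w4.png

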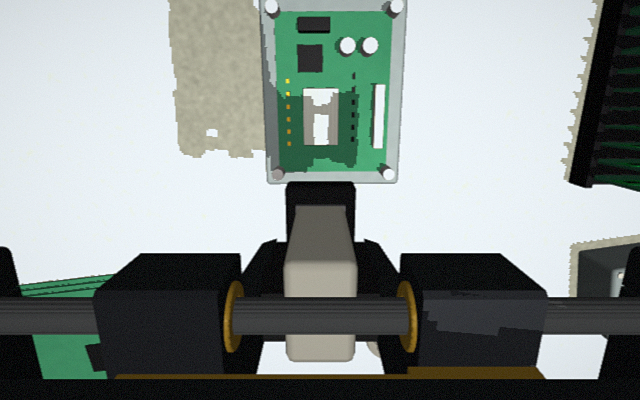

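The wrist view shows the can at about (302–340, 88–145). The probe head's front lower edge runs along row 183, columns 287–355.

```bash
python3 - <<'E'
from h import *
st,w=pickle.load(open("d4.pkl","rb"));I=w["pixels"];h=cv2.cvtColor(I,cv2.COLOR_BGR2HSV)
m=np.zeros(h.shape[:2],np.uint8);s=np.s_[82:152,294:348];m[s]=((h[s][...,1]<80)&(h[s][...,2]>40))
n,l,q,_=cv2.connectedComponentsWithStats(m);k=1+q[1:,4].argmax();ys,xs=np.where(l==k);print(q[k])
print("can",rect(cast(w,np.c_[xs,ys],.04,st)))
# board green+contents outline
g=((h[...,0]>55)&(h[...,0]<95)&(h[...,1]>90)).astype(np.uint8);g[:,:262]=0;g[:,410:]=0;g[185:]=0
c=np.vstack([c[:,0] for c in cv2.findContours(g,0,2)[0] if cv2.contourArea(c)>100]);print("board",cv2.boundingRect(c),rect(cast(w,c,.032,st)))
# head: dark mask rows
v=I.max(2);
for r in(179,181,182,183,184,186,192,200):
    xs=np.where(v[r,270:372]<45)[0];print(r,(xs.min()+270,xs.max()+270) if len(xs) else None)
Mi=np.linalg.inv(w["mount"]);K=w["camera_matrix"]
for p in[(.028,-.018,.2036),(.028,.018,.2036),(.028,-.018,.1896),(.028,.018,.1896)]:
    c=K@(Mi@np.r_[p,1])[:3];print(p,(c[:2]/c[2]).round(1))
E
```

```text
[ 303   88   36   58 2052]
can (array([ 533. , -333.8]), array([54. , 34.6]), 4.5)
board (274, 11, 119, 161) (array([ 511.9, -323.7]), array([149.9, 109.7]), 4.6)
179 None
181 None
182 (np.int64(289), np.int64(351))
183 (np.int64(288), np.int64(352))
184 (np.int64(288), np.int64(352))
186 (np.int64(287), np.int64(353))
192 (np.int64(286), np.int64(354))
200 (np.int64(286), np.int64(354))
(0.028, -0.018, 0.2036) [286.3 180. ]
(0.028, 0.018, 0.2036) [353.3 180.1]
(0.028, -0.018, 0.1896) [283.7 185.8]
(0.028, 0.018, 0.1896) [355.8 185.9]
```

Can is at (0.533, −0.334) with yaw 4.5°, and its size fits. The probe sits about 0.8 mm back in the gripper. I'll move over the can and descend partway.

Call:
play_rows(rows=[[[0.03,0.001,0,0,0,0],[0.08,0.002,0,0,0,0],[0.114,0.002,0,0,0,0],[0.114,0.002,0.04,0,0,0],[0.114,0.002,0.09,0,0,0],[0.114,0.002,0.14,0,0,0],[0.114,0.002,0.19,0,0,0],[0.114,0.002,0.23,0,0,0],[0.114,0.002,0.26,0,0,0],[0.114,0.002,0.28,0,0,0],[0.114,0.002,0.28,0,0,0],[0.114,0.002,0.28,0,0,0],[0.114,0.002,0.28,0,0,0],[0.114,0.002,0.28,0,0,0],[0.114,0.002,0.28,0,0,0],[0.114,0.002,0.28,0,0,0]]])

```text
clock: 16.48
tool_pos: [0.5325, -0.3361, 0.2705]
eef_rot: [-0.037, 0.999, -0.0, 0.001]
contact_force: [0.2, 0.4, -1.6]
opening: 0.269
finger_force: 30.0
```

```bash
python3 - <<'E'
from plant import *
from h import *
st=get_state();w=snapshot("wrist");print(st["clock"],st["qd"].round(3),st["tool_pos"].round(4),tool(st,np.array([1,0,0])).round(4),tool(st,np.array([0,0,-1])).round(4),st["opening"]*88,st["contact_force"])
print(tool(st,np.array([.5322,-.3338,.2516])-st["tool_pos"])/.5)
v=w["pixels"].max(2);r=[int(np.argmax(v[150:240,c]<45))+150 for c in(295,310,325,345)];print("head edge rows",r)
E
```

```text
16.4833 [ 0.002  0.005  0.003  0.004 -0.001 -0.    -0.   ] [ 0.5325 -0.3361  0.2705] [-0.9973 -0.074   0.0011] [1.1e-03 8.0e-04 1.0e+00] 23.70131398545822 [ 0.2368173   0.36517912 -1.57437097]
[0.00025682 0.0047484  0.0378641 ]
head edge rows [181, 182, 182, 182]
```

Call:
play_rows(rows=[[[0,0.005,0.01,0,0,-0.01],[0,0.005,0.02,0,0,-0.01],[0,0.005,0.03,0,0,-0.01],[0,0.005,0.038,0,0,-0.01],[0,0.005,0.038,0,0,-0.01],[0,0.005,0.038,0,0,-0.01],[0,0.005,0.038,0,0,-0.01],[0,0.005,0.038,0,0,-0.01],[0,0.005,0.038,0,0,-0.01],[0,0.005,0.038,0,0,-0.01],[0,0.005,0.038,0,0,-0.01],[0,0.005,0.038,0,0,-0.01],[0,0.005,0.038,0,0,-0.01],[0,0.005,0.038,0,0,-0.01]]])

```text
clock: 17.7
tool_pos: [0.5321, -0.3335, 0.2508]
eef_rot: [-0.04, 0.999, -0.0, 0.0]
contact_force: [-0.2, 0.4, -1.9]
opening: 0.273
finger_force: 30.0
```

```bash
python3 - <<'E'
from plant import *
from h import *
st=get_state();s=snapshot("scene")
print(st["clock"],st["qd"].round(3),st["tool_pos"].round(4),tool(st,np.array([1,0,0])).round(4),st["contact_force"])
print(tool(st,np.array([.5322,-.3338,.2516])-st["tool_pos"])/.5)
I=s["pixels"];cv2.imwrite("pics/s5.png",np.hstack([cv2.resize(np.clip(I[80:200,200:330]*1.3,0,255).astype(np.uint8),(420,388),interpolation=cv2.INTER_CUBIC),cv2.resize(I,(380,388))]))
E
```

```text
17.7 [ 0.001  0.001 -0.001  0.001 -0.001  0.    -0.   ] [ 0.5321 -0.3335  0.2508] [-9.969e-01 -7.910e-02  1.000e-04] [-0.23679198  0.3824208  -1.90301262]
[-0.00012592 -0.00056708 -0.00167215]
```

View pics/s5.png

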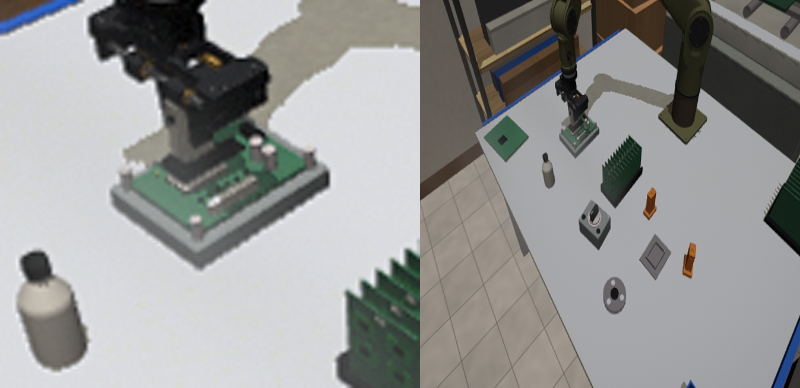

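The scene view shows the black head upright just above the can, at about (195,165) in the left crop. The rack, bottle and reel haven't moved, the arm is at rest, and the remaining error is under 1 mm.

```bash
python3 -c "
from plant import *
print(finish_job())"
```

```text
the job is handed in; nothing more can be done
None
```

The job is handed in: the start switch was turned to its stop and sprang back, and the gripper is holding the probe still, about 7–8 mm above the can, centred to about 1 mm and aligned to within about 1°, by my measurements; the judge's verdict was not shown.

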